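Let the drinks cans down the chute with the pedal of its rocking gate

TASK

Bring the three blue drinks cans down for the crusher: on their chute, press the red pedal of the rocking lever down with your fingertips so that its other end lifts the gate, and keep it down until all three cans have rolled past the gate into the lower end of the chute. Then let the pedal come all the way back up so the gate shuts. Do not touch the cans or the gate, keep the chute with the steel tins shut, and leave everything else on the table where it stands.

Things in the scene. Friction and masses are not known exactly. Their poses are not given: they have to be found in the camera images.
- can_chute: With three blue drinks cans: galvanized chute, 460 mm long (local x -110 to 351 mm), 121 mm wide inside, falling 7 degrees to local +x; floor 75 mm above the table at local x = 0; walls 35 mm high. Cans wait at local x below 105; beyond is the run-out with an end wall. Origin on the table under the rocker's axle, on the chute's centre line; z up. Pedal outside, on the local +y side.
- can_rocker (a joint): Rocking lever, axle along the chute's local y, 150 mm above its origin. 0 = rest, gate down; grows as the pedal goes down, hard stop at 0.52. Sprung back to 0: about 2 N on the pedal starts it, 5 N holds it at the stop. The gate lets the cans pass from about 0.38 (freely from 0.42); they then roll down by themselves in 1 to 3 s.
- can_pedal (a point): Middle of the top of the can chute's red pedal, 52 mm (along the chute) x 60 x 8 mm thick. At rest 193 mm above the table, at local x -113, y +106 mm of the chute, its -x edge tilted up 0.24 rad. Goes down 62 mm to the stop (59 mm at 0.50) and 6 mm to local -x, ending tilted 0.28 rad the other way. Free below; can tops, 45 mm or more aside, reach 150 mm above the table.
- can_gate (a point): Gate of the can chute: aluminium sheet 112 mm wide, 70 mm high, 3 mm thick, hung from a rod on the front end of the rocker at local x 105, its top edge 154 mm above the table at rest. The point is the middle of its lower edge, 84 mm above the table at rest.
- can1: Lowest drinks can lying across the chute, blue with a silver band and silver ends, 66 mm diameter, 115 mm long, about 16 g. Origin at the middle of the can's axis; its y axis is the can's axis. It rests against the gate.
- can2: Middle drinks can lying across the chute, blue with a silver band and silver ends, 66 mm diameter, 115 mm long, about 16 g. Origin at the middle of the can's axis; its y axis is the can's axis. 
- can3: Uppermost drinks can lying across the chute, blue with a silver band and silver ends, 66 mm diameter, 115 mm long, about 16 g. Origin at the middle of the can's axis; its y axis is the can's axis. 
- tin_chute: The other chute, with two bare steel tins, left or right of the can chute and built the same (see can_chute); its origin and axes lie the same way.
- tin_rocker (a joint): The tin chute's rocking lever, same build and values as can_rocker.
- tin1: Lower bare steel food tin, 73 mm diameter, 110 mm long, 60 g, waiting in the tin chute; a bystander. Origin at the middle of its axis
- tin2: Upper bare steel food tin, 73 mm diameter, 110 mm long, 60 g, waiting in the tin chute; a bystander. Origin at the middle of its axis
- jar1: amber glass jar with a steel lid, 80 mm diameter, 125 mm high; a bystander. Origin under its centre
- jar2: amber glass jar with a steel lid, 80 mm diameter, 125 mm high; a bystander. Origin under its centre
- bottle1: flattened yellow detergent bottle with a blue cap, lying flat, 86 x 230 mm, 30 mm high; a bystander. Origin under its middle
- bottle2: flattened yellow detergent bottle with a blue cap, lying flat, 86 x 230 mm, 30 mm high; a bystander. Origin under its middle
- bottle3: flattened yellow detergent bottle with a blue cap, lying flat, 86 x 230 mm, 30 mm high; a bystander. Origin under its middle
- bottle4: flattened yellow detergent bottle with a blue cap, lying flat, 86 x 230 mm, 30 mm high; a bystander. Origin under its middle

How it is judged:
By the outcome, as a careful person would: the job done as asked, in the order asked, and still so for the second after the job is handed in, with the robot touching nothing.
It also fails if it takes over 35 s, if anything falls off the work surface, if the arm or the gripper's body presses on something with over 40 N, if the wrist force passes 120 N, or if a joint passes its speed limit or range.

ROBOT

A 6-joint arm with a two-finger parallel gripper is mounted at the origin on the work surface. World frame = base frame: x ahead of the robot, y to its left, z up, the work surface at z = 0. Lengths are in m, angles in rad, forces in N, time in s.
With the tool pointing down it reaches from about 0.25 to 0.725 m from the base axis. Payload 4 kg.
Tool frame: the origin (TCP) lies midway between the tips of the shut fingers; the grasp point (between the pads) lies 19 mm behind it (bot.grip_point_offset is the distance from the TCP to the grasp point, in m); z points along the fingers, y is the line along which they close (so a half turn about z gives the same grasp; the last joint's range is limited). The gripper opens to 85 mm and grips with 20 to 120 N. Pads are 22 mm wide; open, the fingers measure 114 mm over their backs; the gripper's body (76 mm by 85 mm) begins 54 mm behind the grasp point. The pads swing forward as they close: fully open they stand 13 mm farther back than shut.
Start: joints at [-1.316, 0.241, 0.005, 1.335, 0, 1.571], TCP at [0.126, -0.484, 0.231] pointing down, gripper open.
Joint ranges: [-2.72, 2.72], [-1.05, 1.87], [-1.09, 1.28], [-1.99, 2.15], [-1.42, 1.44], [-3.14, 3.14]. Speed limits (rad/s): [2.79, 2.79, 3.14, 3.14, 3.14, 3.14].

INTERFACE

Orientations are given as a unit quaternion [x, y, z, w].
In Python, from workcell import bot gives the robot as it stands.
- The arm moves only by the tool step_arm, never from a script. Its argument "targets" is text: rows parted by semicolons, each of 7 numbers parted by spaces: the opening, from -1 (shut) to 1 (fully open), so that 0 is half open, then the shift along the world's x, y, z normalised to -1 to 1, where 1 is 0.5 m, then the turn, a rotation vector about the world's x, y, z normalised to -1 to 1, where 1 is pi/4 rad. In form: gripper x y z wx wy wz; .... A call has 1 to 10 rows; each row is the pose to reach, as a shift and turn from the pose commanded when the call began; what a row does not reach only later rows make up. A row lasts 1/12 s, in which the tool goes at most 41.7 mm and 7.16 degrees, less where a joint would pass 70% of its speed; a pose out of reach is approached as far as the arm can. A call with a number of a shift or a turn outside -1 to 1 is refused whole. A call with a gripper value outside its range is refused whole. The fingers move at their own pace and stop on an object; the grip force is fixed at half the most. Time passes only in rows, so rows that repeat a pose let the fingers close. It gives the time, the measured TCP pose, the force, the opening and the grip force at its end, in the units of the state.
- bot.get_obs(): the state, without advancing time (a new reading comes with each control period).
- bot.camera(name): name is "side" or "top"; returns the picture (420x560x3 uint8, red, green, blue); there is no depth.
- bot.camera_info(name): a dict with "vertical_fov" (degrees; the focal length in pixels is half the picture's height over the tangent of half this angle, whatever the lens; pixels are square), "cx", "cy" (the principal point, pixels), "pose" (4x4, takes a point from camera to world coordinates). Camera axes: x right, y up, looking along -z (the intrinsics and any distortion apply to the point x, -y, -z); pixel columns grow to the right and rows downward; lengths in m; the calibration is good to about 2 mm. A picture is of the moment at which its call begins. camera_info takes no time and is no camera call.
- bot.job_done(): hands the job in; it is judged then, once.
The state is a dict: "clock": time; "joint_pos": joint angles; "joint_vel": joint speeds; "tau": joint torques, N m; "eef_pos": TCP position; "tool_rot": TCP orientation; "ft_force": force on the tool from outside, world axes, zero at the start; "ft_torque": the same for the moment, N m; "grip_width": finger opening in m; "grasp_force": force on a finger pad.
Only numpy, scipy, OpenCV 4.12 (cv2) and the standard library are available. Lean on these libraries where they do the work, as an engineer would, in place of code of your own. Each camera call takes 0.05 s, during which the arm holds its last target. There are 200 camera calls.

## Working session

There is one attempt and no reset: what is moved stays moved. The work goes in short steps, Python scripts to look and compute and a tool call to move; the robot and the scene stay as the last step left them, time stands still between calls to the robot, and variables do not carry over. Pictures are saved under pics/ and viewed, at most 10 in all, crops included, and the job is handed in when it is done.

Besides the shell and the picture viewer there is one more tool, called after ">>>" as name(argument=value, ...) on one line, values as JSON. step_arm: Moves the arm, as the interface text tells. Scaled input: -1 to 1 covers 0.5 m each way for a shift and pi/4 rad each way for a turn. Its arguments: {"type":"object","properties":{"targets":{"type":"string"}},"required":["targets"]}

```bash
mkdir -p pics
python3 - <<'E'
from workcell import bot
import cv2
for n in("top","side"):
    cv2.imwrite(f"pics/{n}0.png",bot.camera(n)[:,:,::-1]); print(n,bot.camera_info(n))
o=bot.get_obs();print(o["eef_pos"],o["tool_rot"],o["clock"],o["grip_width"])
E
```

```text
top {'vertical_fov': 42.10425219877492, 'cx': 272.8827206225622, 'cy': 206.55046355327173, 'pose': array([[-2.27423858e-02,  9.97191801e-01, -7.13533187e-02,
         4.50172279e-01],
       [-9.99714147e-01, -2.21571826e-02,  8.98239961e-03,
        -1.12946357e-03],
       [ 7.37618674e-03,  7.15372033e-02,  9.97410658e-01,
         1.78426063e+00],
       [ 0.00000000e+00,  0.00000000e+00,  0.00000000e+00,
         1.00000000e+00]])}
side {'vertical_fov': 51.394130083571405, 'cx': 285.6315370711182, 'cy': 209.03287472478638, 'pose': array([[-0.93782821,  0.17965515, -0.29698867,  0.14462641],
       [-0.34709589, -0.481364  ,  0.8048684 ,  1.13050563],
       [ 0.0016391 ,  0.85791184,  0.5137943 ,  0.8869428 ],
       [ 0.        ,  0.        ,  0.        ,  1.        ]])}
[ 0.12586787 -0.48330058  0.23048949] [ 9.91895255e-01  1.27054620e-01 -1.38864755e-04 -9.52687692e-04] 0.1 0.08562426113618292
```

View pics/top0.png

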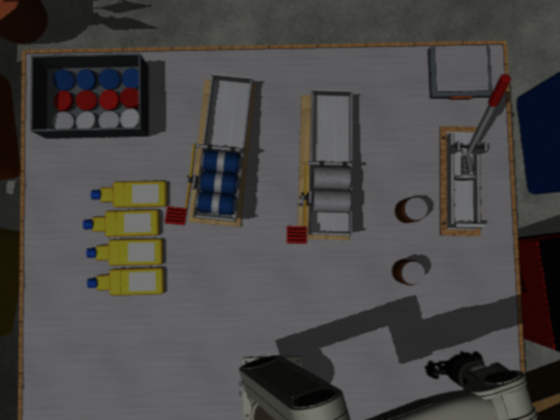

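View pics/side0.png

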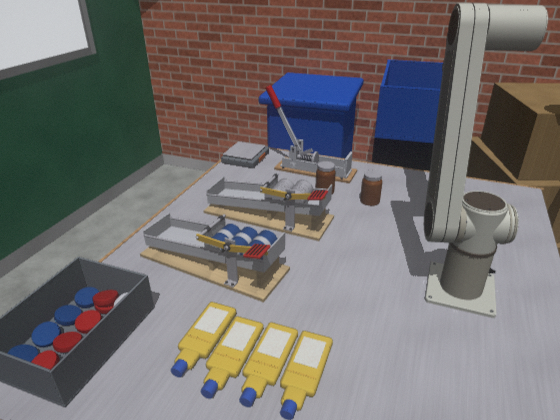

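```bash
cat > h.py <<'E'
from workcell import bot
import numpy as np, cv2
def ray(n,u,v):
    i=bot.camera_info(n);f=210/np.tan(np.radians(i["vertical_fov"]/2));P=i["pose"]
    d=P[:3,:3]@np.array([(u-i["cx"])/f,-(v-i["cy"])/f,-1]);return P[:3,3],d
def atz(n,u,v,z):
    c,d=ray(n,u,v);return (c+d*(z-c[2])/d[2]).round(4)
def red(img,x0,x1,y0,y1):
    h=cv2.cvtColor(img,cv2.COLOR_RGB2HSV)[y0:y1,x0:x1]
    m=((h[...,0]<6)|(h[...,0]>174))&(h[...,1]>150)&(h[...,2]>50)
    v,u=np.nonzero(m);return u.mean()+x0,v.mean()+y0,m.sum(),u.min()+x0,u.max()+x0,v.min()+y0,v.max()+y0
E
python3 - <<'E'
from h import *
t=cv2.imread("pics/top0.png")[:,:,::-1].copy();s=cv2.imread("pics/side0.png")[:,:,::-1].copy()
a=red(t,160,192,200,230);b=red(s,240,275,238,265);print(a,b)
print(atz("top",*a[:2],.19),atz("side",*b[:2],.19))
for p in[(252,80),(240,222),(213,77)]:print(atz("top",*p,.1))
c=np.hstack([cv2.resize(t[60:240,150:270],None,fx=3.3,fy=3.3,interpolation=2),cv2.resize(s[210:300,130:300],(400,594),interpolation=2)])
cv2.imwrite("pics/c.png",c[:,:,::-1])
E
```

```text
(np.float64(175.5662251655629), np.float64(215.3046357615894), np.int64(302), np.int64(165), np.int64(186), np.int64(207), np.int64(224)) (np.float64(256.4714285714286), np.float64(251.52142857142857), np.int64(140), np.int64(244), np.int64(269), np.int64(245), np.int64(257))
[0.5449 0.2694 0.19  ] [0.5438 0.2733 0.19  ]
[0.9712 0.0403 0.1   ]
[0.5251 0.0863 0.1   ]
[0.9834 0.1628 0.1   ]
```

View pics/c.png

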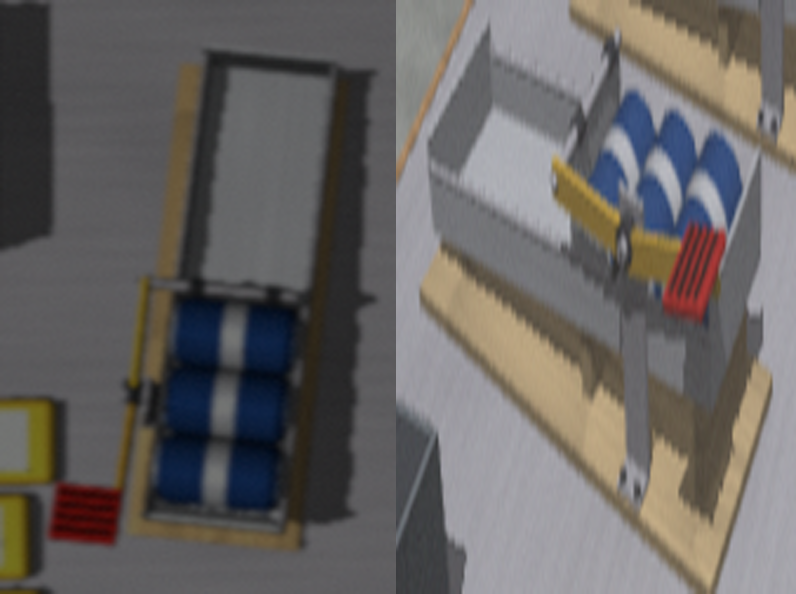

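>>> step_arm(targets="-1 0.1 0.1 0.2 0 0 0;-1 0.1 0.1 0.2 0 0 0;-1 0.1 0.1 0.2 0 0 0;-1 0.55 0.57 0.2 0 0 -0.45;-1 0.55 0.57 0.2 0 0 -0.45;-1 0.55 0.57 0.2 0 0 -0.45;-1 0.55 0.57 0.2 0 0 -0.45;-1 0.55 0.57 0.2 0 0 -0.45;-1 0.55 0.57 0.2 0 0 -0.45;-1 0.55 0.57 0.2 0 0 -0.45")

```text
clock: 0.93
eef_pos: [0.3665, -0.2341, 0.3311]
tool_rot: [0.999, -0.049, -0.0, -0.0]
ft_force: [1.5, -1.6, 1.2]
grip_width: -0.0001
grasp_force: 0.0
```

>>> step_arm(targets="-1 0.3 0.9 0 0 0 0;-1 0.3 0.9 0 0 0 0;-1 0.3 0.9 0 0 0 0;-1 0.3 0.9 0 0 0 0;-1 0.3 0.9 0 0 0 0;-1 0.3 0.9 0 0 0 0;-1 0.3 0.9 0 0 0 0;-1 0.3 0.9 0 0 0 0;-1 0.3 0.9 0 0 0 0;-1 0.3 0.9 0 0 0 0")

```text
clock: 1.77
eef_pos: [0.4768, -0.0132, 0.331]
tool_rot: [1.0, -0.023, -0.0, -0.016]
ft_force: [0.4, -0.5, -0.2]
grip_width: -0.0
grasp_force: 0.0
```

>>> step_arm(targets="-1 0 0 0 0 0 0;-1 0 0 0 0 0 0;-1 0 0 0 0 0 0")

```text
clock: 2.02
eef_pos: [0.4758, -0.0131, 0.3313]
tool_rot: [1.0, -0.023, -0.0, -0.016]
ft_force: [0.3, -0.0, 0.3]
grip_width: -0.0001
grasp_force: 0.0
```

```bash
python3 -c "
from h import *
o=bot.get_obs();print(o['joint_pos'],o['tool_rot'],o['eef_pos'])"
```

```text
[-0.04785293  0.17333169  0.17700873  1.57584482  0.03186642  3.14061217] [ 9.99597997e-01 -2.34420207e-02 -2.96455485e-04 -1.59445244e-02] [ 0.47580752 -0.01310528  0.33130181]
```

>>> step_arm(targets="-1 0.13 0.57 0 0 0 0;-1 0.13 0.57 0 0 0 0;-1 0.13 0.57 0 0 0 0;-1 0.13 0.57 0 0 0 0;-1 0.13 0.57 0 0 0 0;-1 0.13 0.57 0 0 0 0;-1 0.13 0.57 0 0 0 0")

```text
clock: 2.6
eef_pos: [0.5238, 0.027, 0.3312]
tool_rot: [0.999, 0.008, -0.001, -0.032]
ft_force: [0.4, -0.0, -0.2]
grip_width: -0.0002
grasp_force: 0.0
```

>>> step_arm(targets="-1 0 0 0 -0.078 -0.03 0.95;-1 0 0 0 -0.078 -0.03 0.95;-1 0 0.1 0 -0.078 -0.03 0.95;-1 0.03 0.3 0 -0.078 -0.03 0.95;-1 0.03 0.49 0 -0.078 -0.03 0.95;-1 0.03 0.49 0 -0.078 -0.03 0.95;-1 0.03 0.49 0 -0.078 -0.03 0.95;-1 0.03 0.49 0 -0.078 -0.03 0.95;-1 0.03 0.49 0 -0.078 -0.03 0.95;-1 0.03 0.49 0 -0.078 -0.03 0.95")

```text
clock: 3.43
eef_pos: [0.5379, 0.2741, 0.3302]
tool_rot: [0.928, 0.373, -0.003, 0.001]
ft_force: [0.1, -0.5, -0.2]
grip_width: 0.0
grasp_force: 0.0
```

```bash
python3 -c "
from h import *
from scipy.spatial.transform import Rotation as R
o=bot.get_obs();print(o['joint_pos'],o['eef_pos'],R.from_quat(o['tool_rot']).as_matrix().round(3))"
```

```text
[ 4.71546414e-01  4.57206851e-01  5.69375792e-01  1.68805724e+00
 -5.88392026e-04  2.84798434e+00] [0.53793906 0.27410159 0.33019862] [[ 0.721  0.693 -0.004]
 [ 0.693 -0.721 -0.003]
 [-0.005 -0.001 -1.   ]]
```

>>> step_arm(targets="-1 0.005 0 -0.1 0 0 0.9;-1 0.005 0 -0.18 0 0 0.9;-1 0.005 0 -0.22 0 0 0.9;-1 0.005 0 -0.22 0 0 0.9;-1 0.005 0 -0.22 0 0 0.9;-1 0.005 0 -0.22 0 0 0.9;-1 0.005 0 -0.22 0 0 0.9;-1 0.005 0 -0.22 0 0 0.9")

```text
clock: 4.1
eef_pos: [0.5411, 0.2706, 0.2219]
tool_rot: [0.744, 0.668, -0.001, 0.001]
ft_force: [-0.4, 0.1, 0.9]
grip_width: -0.0001
grasp_force: 0.0
```

```bash
cat > look.py <<'E'
from h import *
import sys
t=bot.camera("top");s=bot.camera("side")
c=np.hstack([cv2.resize(t[60:240,150:270],None,fx=3.3,fy=3.3,interpolation=2),cv2.resize(s[200:300,130:300],(400,594),interpolation=2)])
cv2.imwrite(sys.argv[1],c[:,:,::-1]); o=bot.get_obs();print(o['eef_pos'],o['ft_force'],o['clock'])
E
python3 look.py pics/l1.png
```

```text
[0.54106881 0.27118226 0.2219275 ] [-0.26728341 -0.26004785 -0.35942493] 4.2
```

View pics/l1.png

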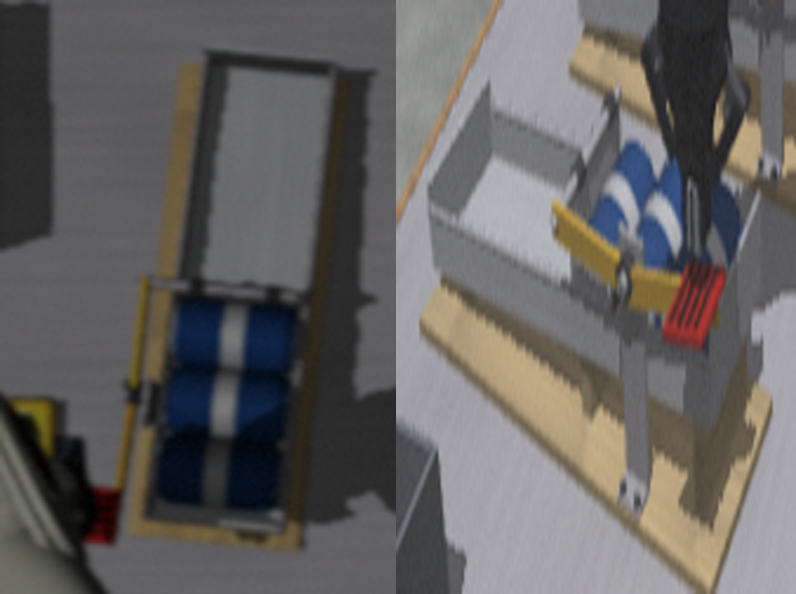

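>>> step_arm(targets="-1 0 0 -0.04 0 0 0;-1 -0.004 0 -0.07 0 0 0;-1 -0.008 0 -0.1 0 0 0;-1 -0.01 0 -0.13 0 0 0;-1 -0.012 0 -0.155 0 0 0;-1 -0.012 0 -0.162 0 0 0;-1 -0.012 0 -0.162 0 0 0")

```text
clock: 4.78
eef_pos: [0.5348, 0.2722, 0.1407]
tool_rot: [0.743, 0.67, -0.001, 0.001]
ft_force: [-1.2, 0.2, 5.5]
grip_width: 0.0003
grasp_force: 2.2
```

```bash
python3 look.py pics/l2.png
```

```text
[0.53475911 0.27222133 0.1416194 ] [-2.28758224  0.15955914  4.69224426] 4.8833
```

View pics/l2.png

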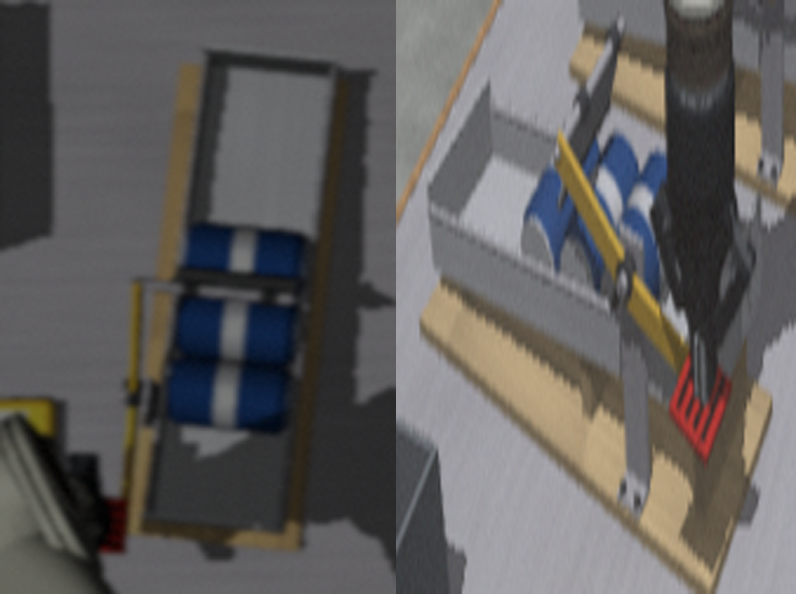

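Gate is up and the cans are rolling through; the tip is on the pedal (crop 700,395). Hold, slightly deeper.

>>> step_arm(targets="-1 0 0 -0.006 0 0 0;-1 0 0 -0.006 0 0 0;-1 0 0 -0.006 0 0 0;-1 0 0 -0.006 0 0 0;-1 0 0 -0.006 0 0 0;-1 0 0 -0.006 0 0 0;-1 0 0 -0.006 0 0 0;-1 0 0 -0.006 0 0 0;-1 0 0 -0.006 0 0 0;-1 0 0 -0.006 0 0 0")

```text
clock: 5.72
eef_pos: [0.535, 0.2722, 0.1376]
tool_rot: [0.742, 0.67, -0.001, 0.001]
ft_force: [-0.7, 0.5, 3.9]
grip_width: 0.0003
grasp_force: 2.2
```

>>> step_arm(targets="-1 0 0 0 0 0 0;-1 0 0 0 0 0 0;-1 0 0 0 0 0 0;-1 0 0 0 0 0 0;-1 0 0 0 0 0 0;-1 0 0 0 0 0 0;-1 0 0 0 0 0 0;-1 0 0 0 0 0 0;-1 0 0 0 0 0 0;-1 0 0 0 0 0 0")

```text
clock: 6.55
eef_pos: [0.5349, 0.2722, 0.1375]
tool_rot: [0.742, 0.67, -0.001, 0.001]
ft_force: [0.5, 1.2, 3.7]
grip_width: -0.0001
grasp_force: 2.1
```

>>> step_arm(targets="-1 0 0 0 0 0 0;-1 0 0 0 0 0 0;-1 0 0 0 0 0 0;-1 0 0 0 0 0 0;-1 0 0 0 0 0 0;-1 0 0 0 0 0 0;-1 0 0 0 0 0 0;-1 0 0 0 0 0 0;-1 0 0 0 0 0 0;-1 0 0 0 0 0 0")

```text
clock: 7.38
eef_pos: [0.5348, 0.2721, 0.1375]
tool_rot: [0.742, 0.67, -0.001, 0.001]
ft_force: [2.0, 1.9, 4.7]
grip_width: 0.0001
grasp_force: 2.1
```

```bash
python3 look.py pics/l3.png
```

```text
[0.53487234 0.2721549  0.13751663] [1.64499072 1.02261538 4.33081912] 7.4833
```

View pics/l3.png

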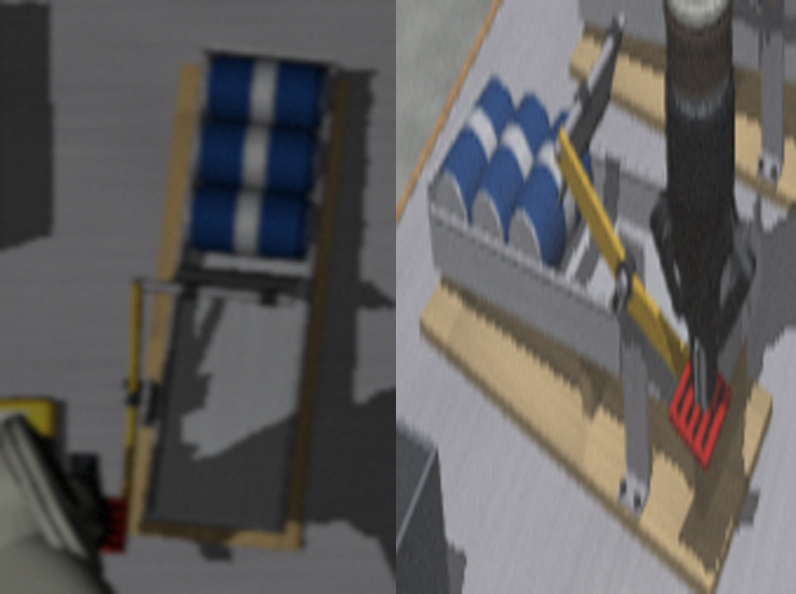

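All three cans sit at the lower end (crop rows 55–258), clear of the gate. I'll raise the fingers slowly.

>>> step_arm(targets="-1 0.002 0 0.03 0 0 0;-1 0.005 0 0.06 0 0 0;-1 0.008 0 0.09 0 0 0;-1 0.012 0 0.12 0 0 0;-1 0.012 0 0.15 0 0 0;-1 0.012 0 0.2 0 0 0;-1 0.012 0 0.26 0 0 0;-1 0.012 0 0.32 0 0 0;-1 0.012 0 0.32 0 0 0;-1 0.012 0 0.32 0 0 0")

```text
clock: 8.32
eef_pos: [0.5407, 0.2722, 0.2983]
tool_rot: [0.742, 0.67, -0.001, 0.001]
ft_force: [-0.5, 0.1, -0.6]
grip_width: -0.0002
grasp_force: 0.0
```

>>> step_arm(targets="-1 0 0 0 0 0 0;-1 0 0 0 0 0 0;-1 0 0 0 0 0 0;-1 0 0 0 0 0 0;-1 0 0 0 0 0 0;-1 0 0 0 0 0 0;-1 0 0 0 0 0 0;-1 0 0 0 0 0 0")

```text
clock: 8.98
eef_pos: [0.5407, 0.2722, 0.2974]
tool_rot: [0.742, 0.67, -0.001, 0.001]
ft_force: [-0.3, 0.2, -0.1]
grip_width: -0.0003
grasp_force: 0.0
```

```bash
python3 look.py pics/l4.png
```

```text
[0.54074501 0.27214195 0.29752929] [-0.01027218  0.21797395 -0.01951773] 9.0833
```

View pics/l4.png

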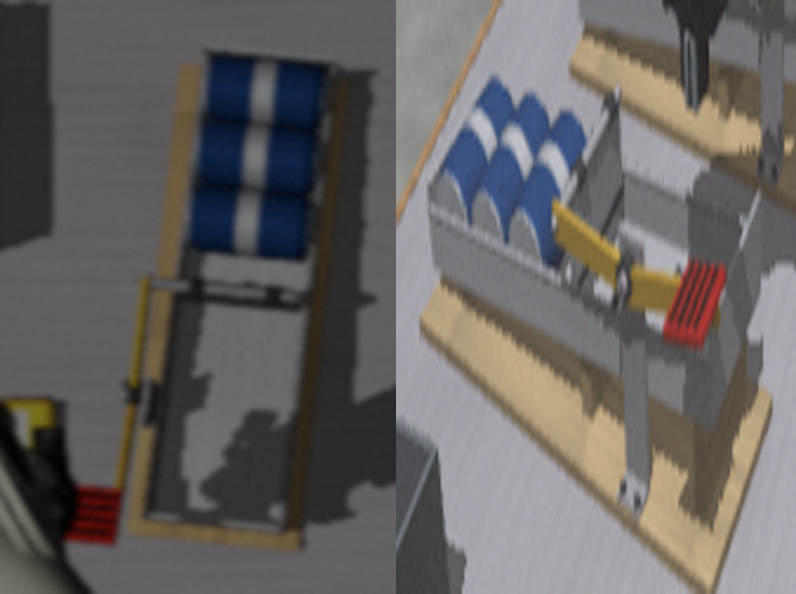

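The pedal is back at its rest position (crop 695,302), the gate is shut, and the cans are past it.

```bash
python3 -c "
from workcell import bot
print(bot.job_done())"
```

```text
the job is handed in; nothing more can be done
None
```

I pressed the can chute's pedal until all three blue cans had rolled into the lower end. It is now back up with the gate shut, and I handed the job in at about 9 s of the 35 s limit. I did not take a last picture of the tin chute or the other items, but the arm touched only the pedal.

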